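# Shut the storeroom vent with the hook pole

### The job

Shut the open vent flap with the hook pole: take the pole that ends in a hook (not the plain push stick beside it), drop its hook into the ring eye on the flap and use it to swing the flap fully shut, keeping the hook in the eye until it is shut. Then unhook, leaving the flap shut, and lay the pole back in the two slots of the rack where it lay, the same way round and as far along, and let go. Leave the push stick where it lies.

Things in the scene. Friction and masses are not known exactly. Their poses are not given: they have to be found in the camera images.
- pole: Hook pole, 20 mm square aluminium tube, 0.25 kg, lying loose in a rack lane, hook end towards the vent (-y), axis 65 mm above the bench. Origin: on the axis at the balance point (grip across it from above). x: towards the hook, z up. Tube from x=-210 to +170 mm; then a dark 9 mm rod to x=+210, there bent straight down, ending 60 mm below the axis.
- stick: Plain push stick, bystander: same tube, origin and axes, but ends in a 40 mm rubber pad. It lies in the other lane, 100 mm beside the pole (lanes swapped at random). The fixed plywood rack holds both in open-topped slots 36 mm wide in two cross-bars 110 mm either side of the middle; slot floor 55, prong tops 85 mm above the bench; base plate 12 mm thick.
- eye (a point): Centre of the level steel ring eye on the flap's outer face, 235 mm above the bench; bar 6 mm, hole vertical and 44 mm clear: a hook drops in from above. Axes turn with the flap: x along the flap to its hinge, y out from its face, z up. The vertical hinge line is at x=+200, y=-50 mm in these axes, the outer face at y=-42 mm, the free edge at x=-45 mm.
- flap (a joint): Flap angle, rad: 0 shut against a stop, starts 0.7 to 1.2 open; closes anticlockwise seen from above; stays where left, no latch or spring (0.6 N at the eye moves it). White upright panel 240 mm wide, 70 to 250 mm above the bench, hinged at its far (+x) end on a fixed white vent box 300 wide, 152 deep, 300 mm high whose front faces about +y.

How it is judged:
By the outcome, as a careful person would: the job done as asked, in the order asked, and still so for the second after the job is handed in, with the robot touching nothing.
It also fails if it takes over 54 s, if anything falls off the work surface, if the arm or the gripper's body presses on something with over 40 N, if the wrist force passes 120 N, or if a joint passes its speed limit or range.

### The arm

A 6-joint arm with a two-finger parallel gripper is mounted at the origin on the work surface. World frame = base frame: x ahead of the robot, y to its left, z up, the work surface at z = 0. Lengths are in m, angles in rad, forces in N, time in s.
With the tool pointing down it reaches from about 0.35 to 0.975 m from the base axis. Payload 4.9 kg.
Tool frame: the origin (TCP) lies between the finger pads; the fingertips stand 14 mm ahead of it and the grasp point (between the pads) lies 5 mm behind it (manip.finger_overhang is the distance from the TCP to the fingertips, in m); z points along the fingers, y is the line along which they close (so a half turn about z gives the same grasp; the last joint's range is limited). The gripper opens to 85 mm and grips with 20 to 120 N. Pads are 22 mm wide; open, the fingers measure 114 mm over their backs; the gripper's body (76 mm by 85 mm) begins 54 mm behind the grasp point. The pads swing forward as they close: fully open they stand 13 mm farther back than shut.
Start: joints at [-1.253, 0.053, 1.613, -0, 1.476, -0.119], TCP at [0.264, -0.566, 0.245] pointing down, gripper open.
Joint ranges: [-3.01, 3.01], [-1.01, 2.22], [0.06, 2.58], [-1.02, 4.17], [0.09, 2.62], [-3.14, 3.14]. Speed limits (rad/s): [2.57, 2.57, 3.14, 3.14, 3.14, 3.14].

### API

Orientations are given as a unit quaternion [w, x, y, z].
In Python, from plant import manip, grab_frame gives the robot as it stands.
- The arm moves only by the tool servo_tool, never from a script. Its argument "deltas" is a list that holds one entry, the list of rows, each a list of 5 numbers: the opening in per cent of the stroke, from 0 (shut) to 100 (fully open), then the shift along the world's x, y, z in m, then the turn about the world's z in degrees. A call has exactly 8 rows; each row shifts and turns the commanded pose from where the row before left it; what a row does not reach is not made up. A row lasts 1/10 s, in which the tool goes at most 50 mm and 8.59 degrees, less where a joint would pass 70% of its speed; a pose out of reach is approached as far as the arm can. A call is refused whole if a number of a shift passes 0.05 or a number of a turn 8.59, either way. A call with a gripper value outside its range is refused whole. The fingers move at their own pace and stop on an object; the grip force is fixed at half the most. Time passes only in rows, so rows that do not move let the fingers close, or fill a call up. It gives the time, the measured TCP pose, the force, the opening and the grip force at its end, in the units of the state.
- manip.state(): the state, without advancing time (a new reading comes with each control period).
- grab_frame(name): name is "side" or "top" or "wrist"; returns a dict with "pixels" (420x560x3 uint8, red, green, blue), "z_map" (420x560 float32, m along the optical axis (not along the pixel's ray), 0 where there is no reading), "fx", "fy", "cx", "cy" (pixels), "rvec" (rotation vector, rad) and "tvec" (3), from world to camera coordinates, as OpenCV has them; the wrist camera has in their place "T_tool_cam" (4x4, takes a point from camera to tool coordinates, whose origin is the TCP and whose axes are the flange's). Camera axes: x right, y down, z forward; pixel columns grow to the right and rows downward; lengths in m; the calibration is good to about 2 mm. A picture is of the moment at which its call begins: read the wrist's pose just before it.
- manip.job_done(): hands the job in; it is judged then, once.
The state is a dict: "time": time; "joint_pos": joint angles; "joint_vel": joint speeds; "joint_efforts": joint torques, N m; "tool_pos": TCP position; "tool_rot": TCP orientation; "contact_force": force on the tool from outside, world axes, zero at the start; "ft_torque": the same for the moment, N m; "gripper_width": opening from 0.0 (shut) to 1.0 (fully open); "grasp_force": force on a finger pad.
Only numpy, scipy, OpenCV 4.12 (cv2) and the standard library are available. Lean on these libraries where they do the work, as an engineer would, in place of code of your own. Each camera call takes 0.05 s, during which the arm holds its last target. There are 200 camera calls.

## Working session

There is one attempt and no reset: what is moved stays moved. The work goes in short steps, Python scripts to look and compute and a tool call to move; the robot and the scene stay as the last step left them, time stands still between calls to the robot, and variables do not carry over. Pictures are saved under pics/ and viewed, at most 10 in all, crops included, and the job is handed in when it is done.

Besides the shell and the picture viewer there is one more tool, called after ">>>" as name([rows], argument=value, ...), one row to a line, values as JSON. servo_tool: Moves the arm, as the interface text tells. Its arguments: {"type":"object","properties":{"deltas":{"type":"array"}},"required":["deltas"]}

```bash
mkdir -p pics; cat > h.py <<'E'
import numpy as np, cv2
from plant import manip, grab_frame
from scipy.spatial.transform import Rotation as R
def cloud(name):
    s=manip.state(); f=grab_frame(name); z=f["z_map"]; v,u=np.mgrid[:420,:560]
    P=np.dstack([(u-f["cx"])/f["fx"]*z,(v-f["cy"])/f["fy"]*z,z])
    if name=="wrist":
        T=f["T_tool_cam"]; q=s["tool_rot"]; M=R.from_quat([q[1],q[2],q[3],q[0]]).as_matrix()
        W=(P@T[:3,:3].T+T[:3,3])@M.T+np.array(s["tool_pos"])
    else:
        M=cv2.Rodrigues(np.array(f["rvec"]))[0]; W=(P-np.array(f["tvec"]).ravel())@M
    W[z<=0]=np.nan
    return f,W
def save(f,n): cv2.imwrite(f"pics/{n}.png",f["pixels"][:,:,::-1])
E
python3 - <<'E'
from h import *
print(manip.state())
for n in ("top","side"):
    f,W=cloud(n); save(f,n+"0"); np.save(n+".npy",W); np.save(n+"p.npy",f["pixels"])
E
```

```text
{'time': 0.0, 'joint_pos': array([-1.25298232e+00,  5.33852195e-02,  1.61427985e+00, -2.30310230e-05,
        1.47603701e+00, -1.18997976e-01]), 'joint_vel': array([-0.00031853,  0.00033713, -0.00075238, -0.00178322,  0.00100273,
        0.00085454]), 'joint_efforts': array([-1.36264807e-03, -3.93678117e+01, -3.70178640e+01, -2.14843853e-04,
        7.01169643e-03,  6.19955287e-06]), 'tool_pos': array([ 0.26421559, -0.56574457,  0.24405388]), 'tool_rot': array([-1.04836640e-03,  9.76243287e-01,  2.16674713e-01, -1.16080238e-04]), 'contact_force': array([-0.36857622, -0.71797859,  0.85147901]), 'ft_torque': array([ 0.03492568, -0.04570625, -0.02638986]), 'grasp_force': 0.0, 'gripper_width': 0.9979924126733604}
```

View pics/top0.png

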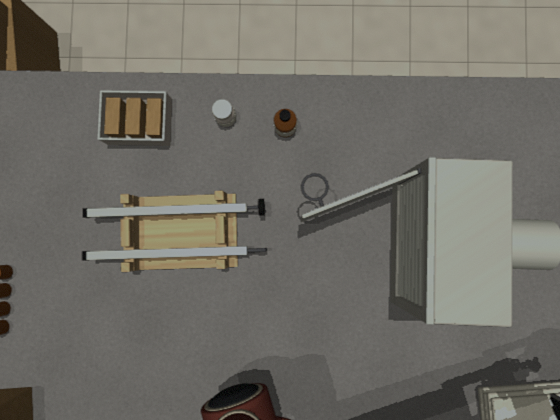

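View pics/side0.png

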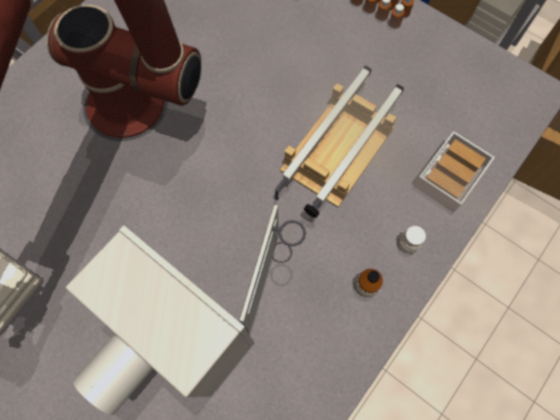

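Top view: the hook pole is the lower one, running from (83,256) to its hook at (265,250). The padded stick is above it, with its pad at (262,207). The flap runs from its hinge at (418,172) to its free edge at (303,216), and the ring eye is near (315,187). Next I measure these from depth.

```bash
python3 - <<'E'
from h import *
np.set_printoptions(precision=4,suppress=True)
for n,reg in (("top",dict(pole=(238,275,75,275),flap=(160,225,295,425),ring=(165,225,290,345))),("side",dict(pole=(60,200,270,375),flap=(200,325,235,300),ring=(210,290,270,315)))):
    W=np.load(n+".npy");p=np.load(n+"p.npy").astype(int)
    b=p.sum(2)
    print(n)
    def get(k,lo,hi,bm=None):
        a=reg[k]; S=W[a[0]:a[1],a[2]:a[3]].reshape(-1,3); m=(S[:,2]>lo)&(S[:,2]<hi)
        if bm is not None: m&=bm(b[a[0]:a[1],a[2]:a[3]].ravel())
        return S[m]
    T=get("pole",.068,.082,lambda x:x>350)
    if n=="side": T=T[np.abs(T[:,0]-np.median(T[:,0]))<.03]
    c=np.median(T,0); l=cv2.fitLine(T[:,:2].astype(np.float32),cv2.DIST_HUBER,0,.01,.01).ravel()
    print("pole n",len(T),"med",c,"dir",l,"y ext",np.percentile(T[:,1],[0,1,99,100]),"z",np.percentile(T[:,2],[5,50,95]))
    Rd=get("pole",.055,.078,lambda x:x<250); 
    if len(Rd): print("dark pts y min",Rd[np.argsort(Rd[:,1])[:6]])
    F=get("flap",.24,.262); l=cv2.fitLine(F[:,:2].astype(np.float32),cv2.DIST_HUBER,0,.01,.01).ravel()
    t=(F[:,:2]-l[2:])@l[:2]; print("flap top",len(F),l,"ends",l[2:]+l[:2]*t.min(),l[2:]+l[:2]*t.max(),"ang",np.arctan2(l[1],l[0]))
    Rg=get("ring",.222,.242); nrm=np.array([-l[1],l[0]]); 
    d=(Rg[:,:2]-l[2:])@nrm; Q=Rg[np.abs(d)>.012]
    print("ring",len(Q),cv2.minEnclosingCircle(Q[:,:2].astype(np.float32)),Q.mean(0),Q.min(0),Q.max(0))
    # along flap histogram
    B=W.reshape(-1,3);B=B[(B[:,2]>.29)&(B[:,2]<.31)];print("box top",cv2.minAreaRect(B[:,:2].astype(np.float32)))
E
```

```text
top
pole n 1371 med [0.493  0.2591 0.0742] dir [ 0.0572 -0.9984  0.4928  0.2584] y ext [0.0742 0.0766 0.4413 0.4457] z [0.0706 0.0742 0.078 ]
dark pts y min [[0.5044 0.0305 0.0716]
 [0.5066 0.0309 0.0655]
 [0.5087 0.0315 0.0551]
 [0.5043 0.0328 0.0708]
 [0.5066 0.0329 0.0705]
 [0.5019 0.033  0.0666]]
flap top 773 [ 0.3538 -0.9353  0.6227 -0.1741] ends [ 0.5749 -0.0478] [ 0.6641 -0.2836] ang -1.2092075
ring 252 ((0.6308996677398682, -0.07428363710641861), 0.030875982716679573) [ 0.6321 -0.0727  0.2368] [ 0.6017 -0.0993  0.2315] [ 0.6613 -0.0442  0.2417]
box top ((0.44841790199279785, -0.1881977915763855), (0.4660685956478119, 0.6164438724517822), 1.9929968118667603)
side
pole n 1094 med [0.4969 0.2485 0.0744] dir [ 0.0503 -0.9987  0.4976  0.2511] y ext [0.0715 0.0751 0.4415 0.4588] z [0.0703 0.0744 0.0789]
dark pts y min [[0.507  0.0284 0.0623]
 [0.5099 0.0287 0.0662]
 [0.5086 0.03   0.0552]
 [0.5118 0.0301 0.0597]
 [0.5078 0.0313 0.0644]
 [0.5108 0.0314 0.0622]]
flap top 566 [ 0.3836 -0.9235  0.6245 -0.1627] ends [ 0.5774 -0.0493] [ 0.6714 -0.2755] ang -1.177094
ring 235 ((0.633263111114502, -0.07344134896993637), 0.030349040403962135) [ 0.6352 -0.0747  0.2369] [ 0.6058 -0.1009  0.2313] [ 0.6633 -0.0473  0.2412]
box top ((0.3302691578865051, -0.17891302704811096), (0.30431893467903137, 0.8610426187515259), 50.66419982910156)
```

>>> servo_tool([
  [[100,0,0,0.045,8.5],[100,0,0,0.045,8.5],[100,0,0,0.045,8.5],[100,0,0,0.045,8.5],[100,0.014,0.047,0,8.5],[100,0.014,0.047,0,8.5],[100,0.014,0.047,0,8.5],[100,0.014,0.047,0,8.5]],
])

```text
time: 0.9
tool_pos: [0.3205, -0.3765, 0.4247]
tool_rot: [-0.0, 0.686, 0.727, 0.0]
contact_force: [0.6, -0.4, 0.5]
gripper_width: 1.001
grasp_force: 0.0
```

>>> servo_tool([
  [[100,0.014,0.047,0,0],[100,0.014,0.047,0,0],[100,0.014,0.047,0,0],[100,0.014,0.047,0,0],[100,0.014,0.047,0,0],[100,0.014,0.047,0,0],[100,0.014,0.047,0,0],[100,0.014,0.047,0,0]],
])

```text
time: 1.7
tool_pos: [0.4323, -0.0003, 0.425]
tool_rot: [0.0, 0.688, 0.726, 0.0]
contact_force: [1.0, -0.7, 0.3]
gripper_width: 0.999
grasp_force: 0.0
```

>>> servo_tool([
  [[100,0.014,0.047,0,0],[100,0.014,0.047,0,0],[100,0.014,0.047,0,0],[100,0.014,0.047,0,0],[100,0.014,0.047,0,0],[100,0,0,-0.05,0],[100,0,0,-0.05,0],[100,0,0,0,0]],
])

```text
time: 2.5
tool_pos: [0.4973, 0.2317, 0.3128]
tool_rot: [-0.005, 0.688, 0.726, -0.009]
contact_force: [-1.0, 0.7, -2.5]
gripper_width: 0.999
grasp_force: 0.0
```

```bash
python3 - <<'E'
from h import *
np.set_printoptions(precision=4,suppress=True)
grab_frame("wrist")
f,W=cloud("wrist"); save(f,"w1"); np.save("wrist.npy",W); s=manip.state(); print(s["tool_pos"],s["tool_rot"],s["joint_pos"])
b=f["pixels"].astype(int).sum(2)
S=W.reshape(-1,3); m=(S[:,2]>.066)&(S[:,2]<.084)&(np.abs(S[:,0]-.497)<.03)&(b.ravel()>330)
T=S[m]; l=cv2.fitLine(T[:,:2].astype(np.float32),cv2.DIST_HUBER,0,.01,.01).ravel()
print(len(T),l,np.percentile(T,[1,50,99],axis=0))
E
```

```text
[0.5019 0.2325 0.3245] [-0.0007  0.6882  0.7255 -0.0013] [ 0.2992 -0.152   1.6799  0.      1.6166  0.2465]
5584 [ 0.0532 -0.9986  0.4946  0.2552] [[0.4762 0.0787 0.0724]
 [0.4941 0.2786 0.0746]
 [0.521  0.4089 0.0838]]
```

View pics/w1.png

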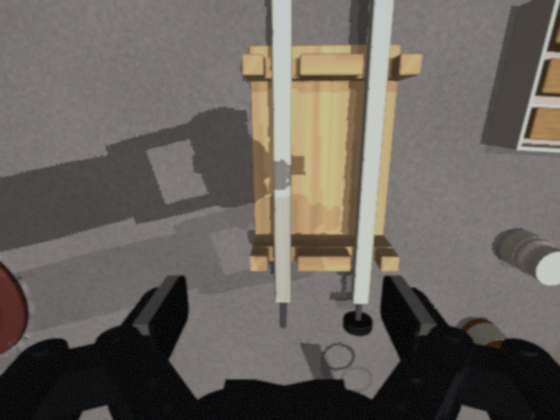

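The wrist view shows the hook pole at column 282, centred between the fingers, with its rod end at (283,325). The yaw already matches. I'll go down and grip at the balance point.

>>> servo_tool([
  [[100,-0.006,0.0105,-0.045,0],[100,0,0,-0.045,0],[100,0,0,-0.045,0],[100,0,0,-0.045,0],[100,0,0,-0.045,0],[100,0,0,-0.04,0],[100,0,0,0,0],[100,0,0,0,0]],
])

```text
time: 3.4
tool_pos: [0.4996, 0.2439, 0.0642]
tool_rot: [0.001, 0.688, 0.725, 0.002]
contact_force: [1.2, 0.4, 1.1]
gripper_width: 1.001
grasp_force: 0.0
```

>>> servo_tool([
  [[0,0,0,0,0],[0,0,0,0,0],[0,0,0,0,0],[0,0,0,0,0],[0,0,0,0,0],[0,0,0,0,0],[0,0,0,0,0],[0,0,0,0,0]],
])

```text
time: 4.2
tool_pos: [0.4969, 0.2434, 0.0613]
tool_rot: [0.0, 0.688, 0.726, 0.0]
contact_force: [-1.3, -0.5, 5.4]
gripper_width: 0.224
grasp_force: 59.7
```

>>> servo_tool([
  [[0,0,0,0.02,0],[0,0,0,0.045,0],[0,0,0,0.045,0],[0,0,0,0.045,0],[0,0,0,0.045,0],[0,0,0,0.045,0],[0,0,0,0.02,0],[0,0,0,0,0]],
])

```text
time: 5.0
tool_pos: [0.4976, 0.2436, 0.3292]
tool_rot: [0.002, 0.688, 0.726, 0.003]
contact_force: [-0.3, 0.8, -1.4]
gripper_width: 0.22
grasp_force: 59.0
```

>>> servo_tool([
  [[0,0.03,-0.015,0,0],[0,0.03,-0.015,0,0],[0,0.03,-0.015,0,0],[0,0.02,-0.01,0,0],[0,0.01,-0.005,0,0],[0,0,0,0,0],[0,0,0,0,0],[0,0,0,0,0]],
])

```text
time: 5.8
tool_pos: [0.6154, 0.1839, 0.325]
tool_rot: [-0.0, 0.688, 0.726, -0.0]
contact_force: [0.3, -1.3, -1.8]
gripper_width: 0.222
grasp_force: 59.3
```

```bash
python3 - <<'E'
from h import *
np.set_printoptions(precision=4,suppress=True)
s=manip.state(); t=s["tool_pos"]; print(t,s["tool_rot"],s["contact_force"],s["gripper_width"])
for n in ("top","side","wrist"):
    f,W=cloud(n); np.save(n+".npy",W); np.save(n+"p.npy",f["pixels"]); b=f["pixels"].astype(int).sum(2).ravel(); save(f,n+"2")
    S=W.reshape(-1,3)
    near=(np.abs(S[:,0]-.63)<.035)&(S[:,1]<t[1]-.05)&(S[:,1]>t[1]-.26)
    T=S[near&(S[:,2]>.328)&(S[:,2]<.35)]
    if len(T)>20:
        l=cv2.fitLine(T[:,:2].astype(np.float32),cv2.DIST_HUBER,0,.01,.01).ravel(); print(n,"tube",len(T),l,"ymin",T[:,1].min(),"z",np.median(T[:,2]))
    H=S[near&(S[:,1]<t[1]-.2)&(S[:,2]>.265)&(S[:,2]<.345)]
    if len(H): print(n,"hook",len(H),np.percentile(H,[0,10,50,90,100],axis=0))
    Q=S[(np.abs(S[:,0]-.632)<.045)&(np.abs(S[:,1]+.074)<.04)&(S[:,2]>.225)&(S[:,2]<.241)]
    Q=Q[(Q[:,:2]-[.6,-.119])@[.929,.369]>.012]
    if len(Q)>5: print(n,"ring",len(Q),cv2.minEnclosingCircle(Q[:,:2].astype(np.float32)))
    B=S[(S[:,2]>.29)&(S[:,2]<.31)&(S[:,1]<-.2)&(S[:,0]>.3)&(S[:,0]<.75)]
    if len(B)>50: print(n,"box",len(B),cv2.minAreaRect(B[:,:2].astype(np.float32)),B[:,:2].min(0),B[:,:2].max(0))
E
```

```text
[0.6154 0.1839 0.325 ] [-0.0003  0.6878  0.7259 -0.0002] [ 0.2675 -1.348  -1.8097] 0.2217911234526287
top tube 918 [ 0.0577 -0.9983  0.6211  0.0641] ymin -0.028244082135234303 z 0.3374423888259755
top hook 49 [[ 0.6218 -0.0285  0.2755]
 [ 0.6224 -0.0283  0.2895]
 [ 0.6242 -0.023   0.3313]
 [ 0.6293 -0.019   0.3334]
 [ 0.63   -0.0176  0.3342]]
top ring 251 ((0.6297318339347839, -0.07472097873687744), 0.032045602798461914)
top box 14275 ((0.5338106155395508, -0.34929147362709045), (0.1534121036529541, 0.30066338181495667), 89.08544158935547) [ 0.3828 -0.4271] [ 0.685  -0.2705]
side tube 760 [ 0.0516 -0.9987  0.6251  0.0603] ymin -0.030458366905321735 z 0.3380698352973984
side hook 87 [[ 0.6242 -0.0313  0.273 ]
 [ 0.6264 -0.0303  0.2822]
 [ 0.6304 -0.0286  0.3229]
 [ 0.633  -0.0198  0.3331]
 [ 0.6338 -0.0162  0.3368]]
side ring 244 ((0.6310251355171204, -0.07465144246816635), 0.032765671610832214)
side box 14337 ((0.5355187654495239, -0.3512871265411377), (0.15242809057235718, 0.301272988319397), 89.18368530273438) [ 0.3847 -0.429 ] [ 0.6869 -0.2734]
```

View pics/top2.png

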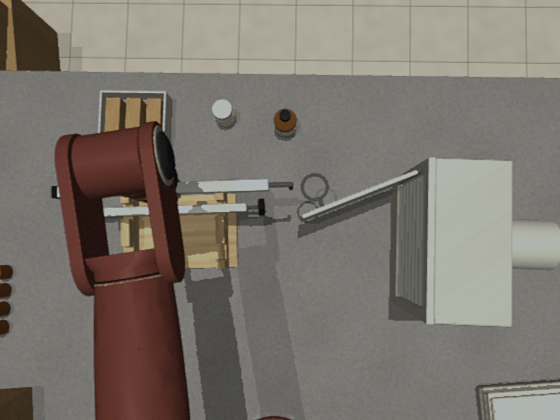

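Top view: the pole is held straight, its hook tip is at (292,186), and the ring is at (315,187). The hook needs +4 mm in x and −48 mm in y to sit over the eye, then 55 mm down.

>>> servo_tool([
  [[0,0.002,-0.02,0,0],[0,0.001,-0.018,0,0],[0,0.001,-0.01,0,0],[0,0,0,0,0],[0,0,0,-0.02,0],[0,0,0,-0.02,0],[0,0,0,-0.015,0],[0,0,0,0,0]],
])

```text
time: 6.75
tool_pos: [0.6189, 0.1354, 0.2668]
tool_rot: [-0.002, 0.688, 0.726, -0.002]
contact_force: [-0.5, -0.7, -2.3]
gripper_width: 0.221
grasp_force: 59.3
```

```bash
python3 - <<'E'
from h import *
np.set_printoptions(precision=4,suppress=True)
f,W=cloud("side"); g,_=cloud("top")
a=f["pixels"][190:330,220:330]; b=g["pixels"][140:240,270:380]
a=cv2.resize(a,(400,509),interpolation=cv2.INTER_CUBIC); b=cv2.resize(b,(400,364),interpolation=cv2.INTER_CUBIC)
c=np.zeros((509,800,3),np.uint8); c[:,:400]=a; c[:364,400:]=b; cv2.imwrite("pics/c3.png",c[:,:,::-1])
s=manip.state(); print(s["tool_pos"],s["contact_force"],s["time"])
h=np.array([.6594,-.2786]); off=np.array([.0126,-.2099]); p=s["tool_pos"][:2]
for d in np.r_[np.linspace(97.8,170,17)]:
    k=h+.206*np.array([np.cos(np.radians(d)),np.sin(np.radians(d))]); t=k-off; print(round(d,1),t,t-p); p=t
E
```

```text
[0.6204 0.1354 0.2703] [ 1.435  -0.2819 -1.6654] 6.85
97.8 [0.6188 0.1354] [-0.0015 -0.    ]
102.3 [0.6029 0.1326] [-0.016  -0.0028]
106.8 [0.5872 0.1285] [-0.0157 -0.0041]
111.3 [0.5718 0.1232] [-0.0153 -0.0053]
115.8 [0.557  0.1167] [-0.0149 -0.0065]
120.4 [0.5427 0.109 ] [-0.0143 -0.0076]
124.9 [0.529  0.1003] [-0.0137 -0.0087]
129.4 [0.5161 0.0905] [-0.0129 -0.0098]
133.9 [0.504  0.0797] [-0.0121 -0.0108]
138.4 [0.4927 0.068 ] [-0.0112 -0.0117]
142.9 [0.4824 0.0555] [-0.0103 -0.0125]
147.4 [0.4732 0.0422] [-0.0093 -0.0133]
152.0 [0.465  0.0282] [-0.0082 -0.014 ]
156.5 [0.4579 0.0136] [-0.0071 -0.0146]
161.0 [ 0.4521 -0.0015] [-0.0059 -0.0151]
165.5 [ 0.4474 -0.0171] [-0.0047 -0.0155]
170.0 [ 0.4439 -0.0329] [-0.0034 -0.0159]
```

View pics/c3.png

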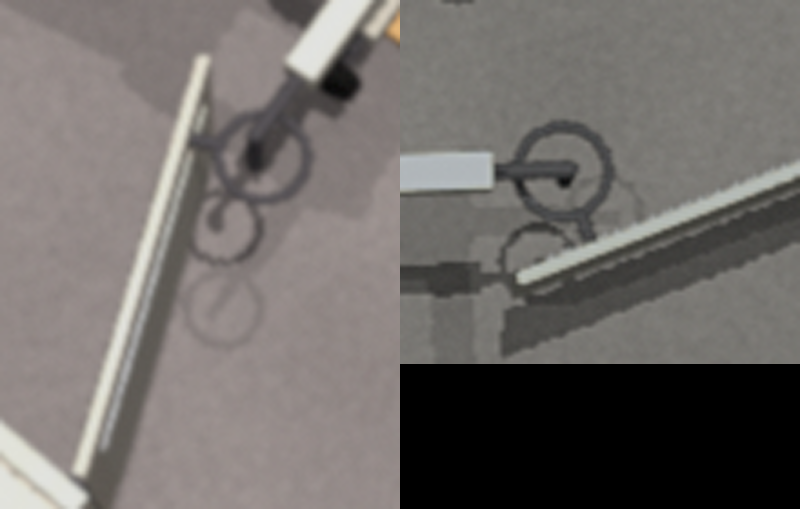

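Both crops show the hook inside the ring and close to its centre: side crop (255,155), top crop (568,175). I'll sweep the flap along its arc.

>>> servo_tool([
  [[0,-0.016,-0.003,0,0],[0,-0.016,-0.004,0,0],[0,-0.015,-0.005,0,0],[0,-0.015,-0.0065,0,0],[0,-0.0145,-0.0075,0,0],[0,-0.0135,-0.0085,0,0],[0,-0.013,-0.01,0,0],[0,-0.012,-0.011,0,0]],
])

```text
time: 7.65
tool_pos: [0.5059, 0.0796, 0.2727]
tool_rot: [0.002, 0.688, 0.726, 0.002]
contact_force: [1.7, -0.3, -1.6]
gripper_width: 0.223
grasp_force: 59.4
```

>>> servo_tool([
  [[0,-0.011,-0.0115,0,0],[0,-0.0105,-0.0125,0,0],[0,-0.009,-0.0135,0,0],[0,-0.008,-0.014,0,0],[0,-0.004,-0.007,0,0],[0,-0.0035,-0.0075,0,0],[0,-0.003,-0.0075,0,0],[0,0,0,0,0]],
])

```text
time: 8.45
tool_pos: [0.4562, 0.0055, 0.2704]
tool_rot: [0.0, 0.689, 0.725, -0.0]
contact_force: [-0.4, 0.1, -1.5]
gripper_width: 0.223
grasp_force: 59.3
```

```bash
cat > chk.py <<'E'
from h import *
np.set_printoptions(precision=4,suppress=True)
s=manip.state(); print(s["tool_pos"],s["tool_rot"],s["contact_force"],s["time"])
for n in ("top","side"):
    f,W=cloud(n); save(f,n+"_last"); S=W.reshape(-1,3)
    F=S[(S[:,2]>.24)&(S[:,2]<.256)&(S[:,0]>.38)&(S[:,0]<.69)&(S[:,1]>-.32)&(S[:,1]<-.0)]
    l=cv2.fitLine(F[:,:2].astype(np.float32),cv2.DIST_HUBER,0,.01,.01).ravel()
    d=np.abs((F[:,:2]-l[2:])@[-l[1],l[0]]); F=F[d<.012]
    l=cv2.fitLine(F[:,:2].astype(np.float32),cv2.DIST_HUBER,0,.01,.01).ravel(); a=np.degrees(np.arctan2(l[1],l[0])); a=(a+90)%180-90
    print(n,len(F),"flap dir deg",a,"open about",-.9-a,l[2:])
E
python3 chk.py
```

```text
[0.4562 0.0055 0.2704] [ 0.      0.6886  0.7251 -0.0001] [-0.4473  0.1302 -1.5064] 8.45
top 616 flap dir deg -10.153114 open about 9.253115 [ 0.5897 -0.2592]
side 542 flap dir deg -10.380005 open about 9.480005 [ 0.5533 -0.2524]
```

>>> servo_tool([
  [[0,-0.003,-0.007,0,0],[0,-0.002,-0.007,0,0],[0,-0.002,-0.007,0,0],[0,-0.001,-0.006,0,0],[0,-0.001,-0.005,0,0],[0,0,-0.004,0,0],[0,0,-0.002,0,0],[0,0,0,0,0]],
])

```text
time: 9.35
tool_pos: [0.4475, -0.0304, 0.2707]
tool_rot: [-0.001, 0.688, 0.726, 0.002]
contact_force: [0.4, 8.3, -0.7]
gripper_width: 0.219
grasp_force: 59.6
```

```bash
python3 chk.py
```

```text
[ 0.4475 -0.0304  0.2707] [-0.0014  0.6879  0.7258  0.0019] [ 0.3505  8.2739 -0.7027] 9.35
top 1233 flap dir deg -0.46118164 open about -0.43881834 [ 0.538 -0.272]
side 387 flap dir deg -0.9777756 open about 0.0777756 [ 0.553  -0.2702]
```

The 8 N reaction and the flap direction (−0.5° to −1.0°, box front −0.9°) agree that the flap is against its stop. I'll press a touch more, centre the hook in the eye, then check.

>>> servo_tool([
  [[0,0,-0.002,0,0],[0,0,0,0,0],[0,0,0,0,0],[0,0,0.006,0,0],[0,0,0.008,0,0],[0,0,0.008,0,0],[0,0,0,0,0],[0,0,0,0,0]],
])

```text
time: 10.25
tool_pos: [0.4473, -0.0117, 0.2702]
tool_rot: [0.0, 0.688, 0.726, -0.0]
contact_force: [0.3, -0.1, -2.3]
gripper_width: 0.219
grasp_force: 59.3
```

```bash
python3 - <<'E'
exec(open("chk.py").read())
f=cv2.imread("pics/top_last.png")[175:285,330:450]; g=cv2.imread("pics/side_last.png")[180:330,130:290]
c=np.zeros((400,800,3),np.uint8); c[:367,:400]=cv2.resize(f,(400,367)); c[:375,400:]=cv2.resize(g,(400,375)); cv2.imwrite("pics/c4.png",c)
E
```

```text
[ 0.4473 -0.0117  0.2702] [ 0.0001  0.688   0.7257 -0.0002] [ 0.2536 -0.1269 -2.2569] 10.25
top 1237 flap dir deg -0.5827637 open about -0.3172363 [ 0.5386 -0.2726]
side 387 flap dir deg -1.0011597 open about 0.10115969 [ 0.5541 -0.2703]
```

View pics/c4.png

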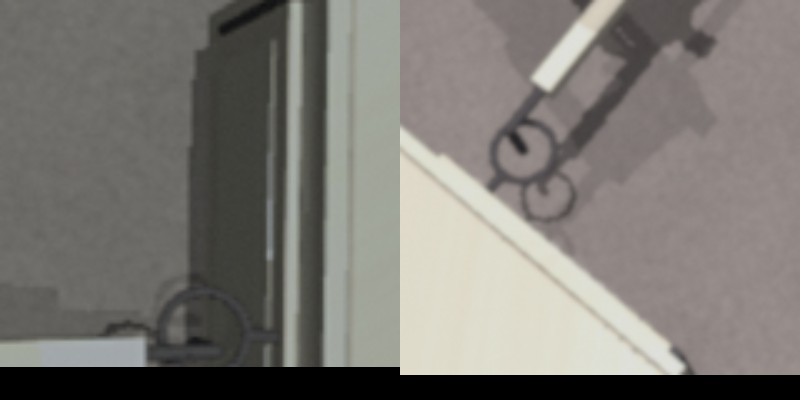

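In both crops the hook is free inside the ring: side (520,148) against a ring centre near (525,150). The flap lies flat on the box. I'll lift out and carry the pole back over the rack lane.

>>> servo_tool([
  [[0,0.004,0,0,0],[0,0,0,0,0],[0,0,0,0.01,0],[0,0,0,0.015,0],[0,0,0,0.015,0],[0,0,0,0.015,0],[0,0,0,0.015,0],[0,0,0,0,0]],
])

```text
time: 11.15
tool_pos: [0.4525, -0.012, 0.3442]
tool_rot: [0.002, 0.688, 0.726, 0.002]
contact_force: [-0.4, 0.6, -1.3]
gripper_width: 0.22
grasp_force: 59.4
```

>>> servo_tool([
  [[0,0.002,0.02,0,0],[0,0.006,0.035,0,0],[0,0.006,0.035,0,0],[0,0.006,0.035,0,0],[0,0.007,0.035,0,0],[0,0.007,0.035,0,0],[0,0.007,0.035,0,0],[0,0.004,0.025,0,0]],
])

```text
time: 11.95
tool_pos: [0.4963, 0.2452, 0.3395]
tool_rot: [-0.0, 0.688, 0.726, -0.0]
contact_force: [0.6, -0.5, -1.5]
gripper_width: 0.222
grasp_force: 59.4
```

```bash
python3 - <<'E'
exec(open("chk.py").read())
t=manip.state()["tool_pos"]; print(t)
for n in ("top","side"):
    f,W=cloud(n); S=W.reshape(-1,3)
    near=(np.abs(S[:,0]-t[0])<.035)&(S[:,1]<t[1]-.06)&(S[:,1]>t[1]-.26)
    T=S[near&(S[:,2]>t[2])&(S[:,2]<t[2]+.03)]
    l=cv2.fitLine(T[:,:2].astype(np.float32),cv2.DIST_HUBER,0,.01,.01).ravel(); print(n,"tube",len(T),l,"x at tcp-.12",l[2]+l[0]/l[1]*(t[1]-.12-l[3])-t[0],"ymin rel",T[:,1].min()-t[1],"z rel",np.median(T[:,2])-t[2], "slope z",np.polyfit(T[:,1],T[:,2],1)[0])
    H=S[near&(S[:,1]<t[1]-.2)&(S[:,2]>t[2]-.05)&(S[:,2]<t[2]+.02)]; print("hook ymin rel",H[:,1].min()-t[1])
W0=None
E
```

```text
[0.4963 0.2452 0.3395] [-0.0004  0.6877  0.726  -0.0005] [ 0.6154 -0.4703 -1.4805] 11.95
top 1230 flap dir deg -0.5924835 open about -0.30751646 [ 0.5174 -0.272 ]
side 388 flap dir deg -1.0550156 open about 0.15501559 [ 0.5525 -0.2702]
[0.4961 0.2456 0.3391]
top tube 886 [ 0.0576 -0.9983  0.503   0.1192] x at tcp-.12 0.006609703171894299 ymin rel -0.21269154307617671 z rel 0.012551743978623908 slope z 0.04079137018082742
hook ymin rel -0.21333268197382055
side tube 716 [ 0.0429 -0.9991  0.5073  0.1131] x at tcp-.12 0.010679015210581955 ymin rel -0.21588121022711088 z rel 0.012487655349476379 slope z 0.0316505318477215
hook ymin rel -0.2173506022989543
```

The flap stayed shut, and the hook sits in the grip as before to within 2 mm. I'll lower the pole to just above the slots first, then the rest of the way.

>>> servo_tool([
  [[0,0,-0.0015,-0.04,0],[0,0,0,-0.045,0],[0,0,0,-0.045,0],[0,0,0,-0.045,0],[0,0,0,-0.035,0],[0,0,0,-0.025,0],[0,0,0,0,0],[0,0,0,0,0]],
])

```text
time: 12.95
tool_pos: [0.4966, 0.2409, 0.1058]
tool_rot: [0.0, 0.689, 0.725, -0.0]
contact_force: [0.4, 0.7, -1.2]
gripper_width: 0.225
grasp_force: 59.3
```

```bash
python3 - <<'E'
from h import *
f,W=cloud("side"); s=manip.state(); print(s["tool_pos"],s["contact_force"])
cv2.imwrite("pics/s5.png",cv2.resize(f["pixels"][40:220,250:430],(600,600))[:,:,::-1])
E
```

```text
[0.49761111 0.24141131 0.10723222] [ 0.74103075 -0.02409722 -1.23887862]
```

View pics/s5.png

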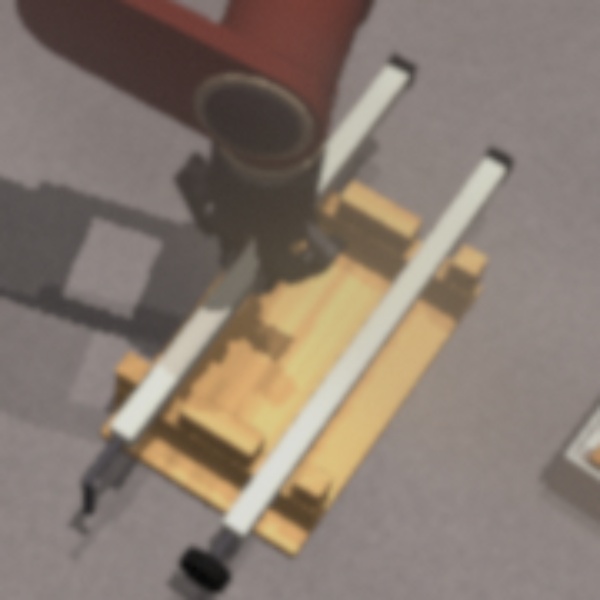

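The side crop shows the pole over its lane, lined up with the slots at (130,370) and (330,200), with the hook down. I'll lower the last 45 mm with a +2 mm y correction.

>>> servo_tool([
  [[0,-0.001,0.0025,0,0],[0,0,0,-0.012,0],[0,0,0,-0.012,0],[0,0,0,-0.01,0],[0,0,0,-0.006,0],[0,0,0,-0.004,0],[0,0,0,0,0],[0,0,0,0,0]],
])

```text
time: 13.8
tool_pos: [0.4956, 0.2443, 0.0613]
tool_rot: [0.0, 0.688, 0.726, 0.0]
contact_force: [-0.3, -0.5, -1.0]
gripper_width: 0.224
grasp_force: 59.5
```

>>> servo_tool([
  [[30,0,0,0,0],[45,0,0,0,0],[70,0,0,0,0],[100,0,0,0,0],[100,0,0,0,0],[100,0,0,0,0],[100,0,0,0,0],[100,0,0,0,0]],
])

```text
time: 14.6
tool_pos: [0.4954, 0.2442, 0.0613]
tool_rot: [0.0, 0.688, 0.726, 0.0]
contact_force: [0.1, -1.0, 0.8]
gripper_width: 0.999
grasp_force: 0.0
```

>>> servo_tool([
  [[100,0,0,0.015,0],[100,0,0,0.03,0],[100,0,0,0.045,0],[100,0,0,0.045,0],[100,0,0,0.045,0],[100,0,0,0.045,0],[100,0,0,0.035,0],[100,0,0,0,0]],
])

```text
time: 15.4
tool_pos: [0.4976, 0.245, 0.3305]
tool_rot: [0.003, 0.688, 0.726, 0.006]
contact_force: [0.1, 0.7, 0.6]
gripper_width: 0.997
grasp_force: 0.0
```

>>> servo_tool([
  [[100,-0.02,-0.04,0.02,0],[100,-0.02,-0.04,0.02,0],[100,-0.02,-0.04,0,0],[100,-0.02,-0.04,0,0],[100,0,-0.04,0,0],[100,0,-0.04,0,0],[100,0,0,0,0],[100,0,0,0,0]],
])

```text
time: 16.2
tool_pos: [0.4151, 0.0037, 0.3613]
tool_rot: [-0.0, 0.689, 0.725, 0.0]
contact_force: [-0.5, 0.1, 0.3]
gripper_width: 0.998
grasp_force: 0.0
```

```bash
python3 - <<'E'
exec(open("chk.py").read())
f,W=cloud("top"); save(f,"top6"); b=f["pixels"].astype(int).sum(2)
for n,(r0,r1) in dict(pole=(238,275),stick=(198,222)).items():
    S=W[r0:r1,75:275].reshape(-1,3); bb=b[r0:r1,75:275].ravel(); T=S[(S[:,2]>.068)&(S[:,2]<.082)&(bb>350)]
    l=cv2.fitLine(T[:,:2].astype(np.float32),cv2.DIST_HUBER,0,.01,.01).ravel()
    print(n,len(T),np.median(T,0),l,np.percentile(T[:,1],[0,1,99,100]),np.polyfit(T[:,1],T[:,2],1)[0])
    D=S[(S[:,2]>.055)&(S[:,2]<.078)&(bb<250)]; print(D[:,1].min())
E
```

```text
[0.4151 0.0037 0.3613] [-0.0002  0.689   0.7247  0.0002] [-0.5141  0.1086  0.3454] 16.2
top 1217 flap dir deg -0.57224274 open about -0.32775724 [ 0.5379 -0.2727]
side 390 flap dir deg -1.0579987 open about 0.15799868 [ 0.5534 -0.2702]
pole 1374 [0.4947 0.2603 0.0741] [ 0.0509 -0.9987  0.4946  0.2606] [0.0748 0.0789 0.4439 0.4472] -0.00014757443310636396
0.031111665843500447
stick 1316 [0.5928 0.2636 0.0741] [ 0.0547 -0.9985  0.5927  0.2634] [0.0787 0.0818 0.447  0.4506] 0.00019976767521924797
0.03570208755924553
```

View pics/top6.png

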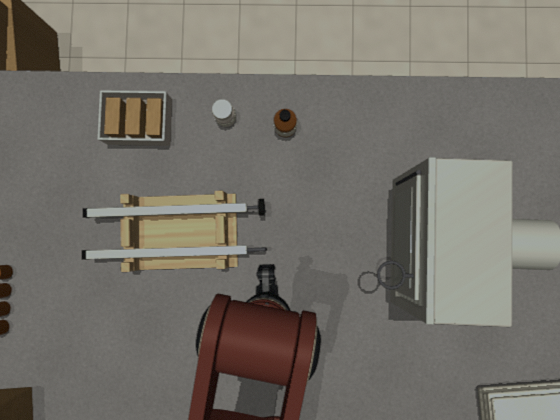

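Final top view: the pole lies in its lane, from (83,255) to (265,250), level and within 2 mm of where it started. The stick's lane looks as it did at the start, and the flap lies parallel to the box front with the ring at (390,272). I'm handing in.

```bash
python3 -c "from plant import manip; print(manip.job_done())"
```

```text
the job is handed in; nothing more can be done
None
```

I swung the flap shut with the hook kept in the eye (8 N against the stop, parallel to the box front within about 0.5°), unhooked, laid the pole back within about 2 mm of where it lay, left the stick alone, and handed in at about 16 s; no verdict came back.

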